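Hold the food caddy open by its lever, then ease the lid shut

TASK

Press down the lever of the rectangular food-waste caddy with your fingertips until its lid stands fully open, keep it there for three seconds so that a plate could be scraped in, then let the lever up slowly so that the lid eases shut without slamming, and take your hand away. Work only by the lever, without forcing it or touching the lid, leave the round bin's lever alone, and do not pick up or disturb anything else on the drainer.

Things in the scene. Friction and masses are not known exactly. Their poses are not given: they have to be found in the camera images.
- caddy: Rectangular food-waste caddy, brushed steel with a black lid and lever, fixed to the drainer. 150 (its x) by 190 (its y) by 150 mm tall, open box under the lid. Origin: centre of its underside. Its x axis points from the lever side (front, -x) to the lid hinge (rear, +x); z up. The black lever juts forward from the middle of the front face.
- caddy_pad (a point): Middle of the top face of the caddy's lever pad (black plate 44 mm front to back, 60 mm wide, 10 mm thick) at the lever's end; moves with the lever. At rest it is 172 mm in front of the caddy's origin, 112 mm above the drainer; fully pressed 58 mm above it, again 172 mm in front (3 mm farther out in between): a straight vertical push on its middle works. It takes about 2 to 5 N.
- caddy_lever (a joint): Caddy lever angle, rad: 0 at rest (sloping up 0.25 rad to the pad), grows as the pad is pressed, hard stop at 0.5 (sloping down 0.25). Pivot 65 mm in front of the caddy's origin, 85 mm up; pad centre 110 mm from it. The lever rises by itself under the lid's weight and follows the finger up.
- caddy_lid (a joint): Caddy lid angle, rad: 0 shut, grows as it opens, 1.05 fully open. Linked to the lever: lid angle = 2.1 x lever angle (1 mm of pad travel is about 0.019 rad of lid). It comes down as fast as the lever is let up; let go, it slams (well over 2 rad/s). Raising the pad at 20 mm/s lowers the lid at about 0.4 rad/s.
- lid_front (a point): Middle of the front edge of the caddy's lid (160 mm from its hinge at the rear top edge, 198 mm wide, 10 mm thick, its top face 163 mm above the drainer when shut).
- round_bin: Round tea-bag bin of the same make and materials, 130 mm across, 150 mm tall, fixed, with a round black lid and a lever and pad like the caddy's: not to be worked. Origin: centre of its underside; its pad is 162 mm in front (its -x).
- round_bin_lever (a joint): Round bin's lever angle, rad, 0 at rest.
- egg_cup: Steel egg cup, loose, 50 mm across, 65 mm tall, standing beside the caddy's lever. Origin: centre of its foot.
- tumbler: Glass pint tumbler, loose, 88 mm across, 150 mm tall, standing near the round bin's lever. Origin: centre of its underside.
- jug: Upturned yellow plastic jug, loose, 132 mm across, 185 mm tall, handle to its +x reaching 106 mm out. Origin: centre of its underside.
- plate: White side plate, loose, 170 mm across, 18 mm high. Origin: centre of its underside.
- mug: Blue ceramic mug, loose, 82 mm across, 95 mm tall, handle to its +y. Origin: centre of its underside.
- teaspoon: Steel teaspoon, loose, 140 mm long, lying along its x.

How it is judged:
On the way, in this order (a step that is already met when the one before it is completed fails the run):
1. the lid is held fully open (over 0.9 rad) for the three seconds (at least 2.5 s are counted) (value of joint caddy_lid above 0.9 rad), for 2.5 s.
2. the lid is shut again (value of joint caddy_lid below 0.05 rad), for 0.2 s.
At the end, for the whole second after the job is handed in: The caddy's lid is shut (within 0.05 rad) and still, its lever fully up (within 0.03 rad), the round bin's lever at rest (within 0.03 rad), and each loose thing within 25 mm of where it began (value of joint caddy_lid below 0.05 rad and value of joint each of caddy_lever, round_bin_lever below 0.03 rad and velocity of joint caddy_lid between -0.05 and 0.05 rad/s and distance of each of egg_cup, tumbler, jug, plate, mug, teaspoon from where it was at the start of the episode below 0.025 m); the robot touches nothing.
It fails at once if the lid drops: it falls faster than 2 rad/s at any moment (velocity of joint caddy_lid below -2 rad/s).
It fails at once if the robot touches the caddy's lid instead of working it by the lever (contact force between any of the fingers, the arm and caddy_lid above 0.5 N).
It fails at once if the lever is pinched or forced: more than 35 N between the fingers and the lever (contact force between the fingers and caddy_lever above 35 N).
It fails at once if the round bin's lever is worked (more than 0.1 rad) (value of joint round_bin_lever above 0.1 rad).
It fails at once if a loose thing (egg cup, tumbler, jug, plate, mug or teaspoon) is lifted, carried or pushed more than 25 mm, or one of the standing ones tipped over 0.3 rad (distance of any of egg_cup, tumbler, jug, plate, mug, teaspoon from where it was at the start of the episode above 0.025 m or angle between any of egg_cup, tumbler, jug, mug's own z axis and vertical above 0.3 rad).
It also fails if it takes over 45 s, if anything falls off the work surface, if the arm or the gripper's body presses on something with over 40 N, if the wrist force passes 120 N, or if a joint passes its speed limit or range.

ROBOT

A 7-joint arm with a two-finger parallel gripper is mounted at the origin on the work surface. World frame = base frame: x ahead of the robot, y to its left, z up, the work surface at z = 0. Lengths are in m, angles in rad, forces in N, time in s.
With the tool pointing down it reaches from about 0.35 to 0.775 m from the base axis. Payload 3.1 kg.
Tool frame: the origin (TCP) lies between the finger pads; the fingertips stand 19 mm ahead of it and the grasp point (between the pads) is the TCP; z points along the fingers, y is the line along which they close (so a half turn about z gives the same grasp; the last joint's range is limited). The gripper opens to 85 mm and grips with 20 to 120 N. Pads are 22 mm wide; open, the fingers measure 114 mm over their backs; the gripper's body (76 mm by 85 mm) begins 54 mm behind the grasp point. The pads swing forward as they close: fully open they stand 13 mm farther back than shut.
Start: joints at [1.248, 0.311, 0.014, 1.512, -0.004, 1.319, -0.027], TCP at [0.152, -0.528, 0.25] pointing down, gripper open.
Joint ranges: [-2.7, 2.7], [-0.3, 1.91], [-1.27, 1.3], [0.12, 2.57], [-1.44, 4.58], [0.2, 2.03], [-3.05, 3.05]. Speed limits (rad/s): [2.79, 2.79, 3.14, 3.14, 3.14, 3.14, 3.14].

INTERFACE

Orientations are given as a 3x3 rotation matrix whose columns are the frame's x, y, z axes.
In Python, from plant import sensors, camera, workorder gives the robot as it stands.
- The arm moves only by the tool step_arm, never from a script. Its argument "deltas" is a list of rows, each a list of 7 numbers: the shift along the world's x, y, z in mm, then the turn, a rotation vector about the world's x, y, z in degrees, then the gripper command: -1 is fully open, 1 is shut, values between are in proportion. A call has 1 to 20 rows; each row shifts and turns the commanded pose from where the row before left it; what a row does not reach is not made up. A row lasts 1/10 s, in which the tool goes at most 50 mm and 8.59 degrees, less where a joint would pass 70% of its speed; a pose out of reach is approached as far as the arm can. A call is refused whole if a number of a shift passes 50 or a number of a turn 8.59, either way. A call with a gripper value outside its range is refused whole. The fingers move at their own pace and stop on an object; "force" is the grip in N (left out, the last holds). Time passes only in rows, so rows that do not move let the fingers close. It gives the time, the measured TCP pose, the force, the opening and the grip force at its end, in the units of the state.
- sensors.sense(): the state, without advancing time (a new reading comes with each control period).
- camera(name): name is "scene" or "top"; returns a dict with "pixels" (384x512x3 uint8, red, green, blue), "K" (3x3 intrinsics, pixels), "position" and "rotation" of the camera in the world. Camera axes: x right, y up, looking along -z (the intrinsics and any distortion apply to the point x, -y, -z); pixel columns grow to the right and rows downward; lengths in m; the calibration is good to about 2 mm. A picture is of the moment at which its call begins. There is no depth.
- workorder.finish_job(): hands the job in; it is judged then, once.
The state is a dict: "time_s": time; "joint_pos": joint angles; "dq": joint speeds; "joint_efforts": joint torques, N m; "tool_pos": TCP position; "eef_rot": TCP orientation; "wrist_force": force on the tool from outside, world axes, zero at the start; "wrist_torque": the same for the moment, N m; "grip_width": opening from 0.0 (shut) to 1.0 (fully open); "grip_force": force on a finger pad.
Only numpy, scipy, OpenCV 4.12 (cv2) and the standard library are available. Lean on these libraries where they do the work, as an engineer would, in place of code of your own. Each camera call takes 0.05 s, during which the arm holds its last target. There are 200 camera calls.

## Working session

There is one attempt and no reset: what is moved stays moved. The work goes in short steps, Python scripts to look and compute and a tool call to move; the robot and the scene stay as the last step left them, time stands still between calls to the robot, and variables do not carry over. Pictures are saved under pics/ and viewed, at most 10 in all, crops included, and the job is handed in when it is done.

Besides the shell and the picture viewer there is one more tool, called after "Call:" as a command line: name --pt "numbers of a row" for each row, then --argument value for the rest. step_arm: Moves the arm, as the interface text tells. Its arguments: {"type":"object","properties":{"deltas":{"type":"array"},"force":{"type":"number"}},"required":["deltas"]}

```bash
mkdir -p pics && python3 - <<'E'
from plant import sensors,camera
import cv2,numpy as np,pickle
d={}
for n in("scene","top"):
    c=camera(n);d[n]=c;cv2.imwrite(f"pics/{n}0.png",c["pixels"][:,:,::-1]);print(n,c["K"].tolist(),c["position"],np.round(c["rotation"],4).tolist(),[k for k in c])
pickle.dump(d,open("c0.pkl","wb"))
s=sensors.sense();print(s["time_s"],s["tool_pos"],np.round(s["eef_rot"],3).tolist(),s["wrist_force"],s["grip_width"])
E
```

```text
scene [[490.51883168874355, 0.0, 256.7751024082133], [0.0, 490.51883168874355, 193.68332402791253], [0.0, 0.0, 1.0]] [ 0.14901293 -0.34599293  1.56127012] [[0.6644, 0.7007, -0.2598], [-0.7473, 0.6253, -0.2248], [0.005, 0.3435, 0.9391]] ['pixels', 'K', 'position', 'rotation']
top [[466.19202163779136, 0.0, 244.35358805640192], [0.0, 466.19202163779136, 194.28161314306777], [0.0, 0.0, 1.0]] [ 0.31565136 -0.02340072  1.63089579] [[0.0264, 0.9885, -0.1488], [-0.9996, 0.0265, -0.0013], [0.0027, 0.1488, 0.9889]] ['pixels', 'K', 'position', 'rotation']
0.1 [ 0.15224158 -0.52787131  0.24933541] [[0.961, 0.277, -0.001], [0.277, -0.961, 0.002], [-0.0, -0.002, -1.0]] [0.31379343 0.42268575 0.13607655] 1.002053295953711
```

View pics/scene0.png

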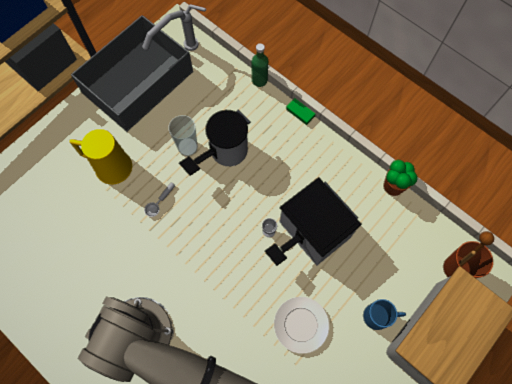

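View pics/top0.png

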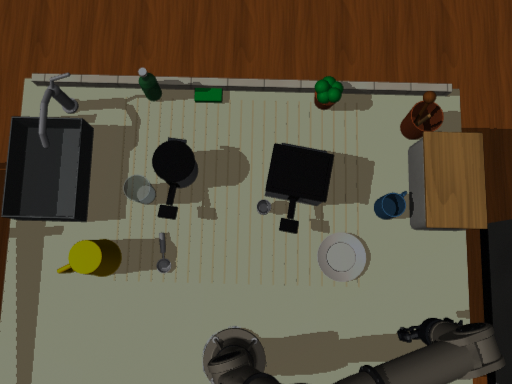

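The scene view shows the caddy lid at about (320,217), its pad at (276,254), the egg cup at (269,228), the plate at (301,325), and the round bin's pad at (190,165). In the top view the caddy pad is at about (289,226), the lid at (300,173), the egg cup at (264,207) and the plate at (341,257).

```bash
cat > h.py <<'E'
import numpy as np,cv2
def ray(c,uv):
    K=c["K"];v=np.array([(uv[0]-K[0,2])/K[0,0],-(uv[1]-K[1,2])/K[1,1],-1]);v=c["rotation"]@v
    return np.array(c["position"]),v/np.linalg.norm(v)
def plane(c,uv,z):
    p,v=ray(c,uv);return p+v*(z-p[2])/v[2]
def tri(c1,u1,c2,u2):
    p,v=ray(c1,u1);q,w=ray(c2,u2)
    t=np.linalg.lstsq(np.c_[v,-w],q-p,rcond=None)[0];a=p+t[0]*v;b=q+t[1]*w
    return (a+b)/2,np.linalg.norm(a-b)
def proj(c,X):
    x=c["rotation"].T@(np.array(X)-c["position"]);K=c["K"];return K[0,0]*x[0]/-x[2]+K[0,2],K[1,1]*x[1]/x[2]+K[1,2]
E
python3 - <<'E'
import pickle,cv2,numpy as np
from h import *
d=pickle.load(open("c0.pkl","rb"))
roi={"scene":(255,235,70,40),"top":(268,205,45,40)}
for n,c in d.items():
    m=(c["pixels"].max(2)<25).astype(np.uint8)
    x,y=(262,170) if n=="scene" else (260,138)
    w,h=(105,105) if n=="scene" else (80,105)
    print(n)
    cr=cv2.resize(c["pixels"][y:y+h,x:x+w,::-1],None,fx=4,fy=4,interpolation=cv2.INTER_NEAREST)
    mm=cv2.resize(m[y:y+h,x:x+w]*255,None,fx=3,fy=3,interpolation=cv2.INTER_NEAREST)
    o=cv2.morphologyEx(m,cv2.MORPH_OPEN,np.ones((7,7)))
    k,l,st,ce=cv2.connectedComponentsWithStats(o)
    for i in range(1,k):
        if 60<st[i,4]<6000:
            r=cv2.minAreaRect(np.argwhere(l==i)[:,::-1].astype(np.float32));print(st[i].tolist(),ce[i].round(1),[np.round(q,1) for q in r])
    d[n+"c"]=cv2.copyMakeBorder(cr,0,420-cr.shape[0],0,0,cv2.BORDER_CONSTANT)
cv2.imwrite("pics/crop1.png",np.hstack([d["scenec"],d["topc"]]))
E
```

```text
scene
[207, 111, 40, 37, 1214] [226.7 129.1] [array([226.5, 129. ]), array([36., 39.]), np.float64(90.0)]
[184, 160, 12, 12, 132] [189.5 165.5] [array([189.5, 165.5]), array([11., 11.]), np.float64(90.0)]
[283, 181, 75, 73, 3181] [320.4 216.8] [array([320.4, 216.2]), array([64.7, 52.2]), np.float64(50.7)]
[269, 248, 14, 14, 163] [275.6 254.5] [array([275.5, 254.5]), array([13., 13.]), np.float64(90.0)]Traceback (most recent call last):
  File "<stdin>", line 5, in <module>
RuntimeError: dictionary changed size during iteration
```

```bash
python3 - <<'E'
import pickle,cv2,numpy as np
from h import *
d=pickle.load(open("c0.pkl","rb"));cs=[]
for n,(x,y,w,h) in {"scene":(255,170,105,105),"top":(255,138,85,105)}.items():
    c=d[n];m=(c["pixels"].max(2)<25).astype(np.uint8)
    o=cv2.morphologyEx(m,cv2.MORPH_OPEN,np.ones((7,7)))
    k,l,st,ce=cv2.connectedComponentsWithStats(o)
    if n=="top":
      for i in range(1,k):
        if 60<st[i,4]<6000:
            r=cv2.minAreaRect(np.argwhere(l==i)[:,::-1].astype(np.float32));print(st[i].tolist(),ce[i].round(1),[np.round(q,1) for q in r])
    g=np.clip(c["pixels"][y:y+h,x:x+w,::-1].astype(float)*1.0+0,0,255);g=(255*(g/255)**.5).astype(np.uint8)
    cs.append(cv2.resize(g,None,fx=4,fy=4,interpolation=cv2.INTER_NEAREST))
cv2.imwrite("pics/crop1.png",np.hstack(cs))
E
```

```text
[4, 118, 34, 97, 1666] [ 16.4 164.1] [array([ 20.1, 166.5]), array([25.4, 97.9]), np.float64(5.9)]
[46, 119, 34, 9, 291] [ 62.1 123.2] [array([ 62.5, 123. ]), array([ 8., 33.]), np.float64(90.0)]
[75, 124, 18, 97, 1113] [ 83.5 172.6] [array([ 83.5, 172.2]), array([11.6, 96.7]), np.float64(4.3)]
[153, 140, 42, 48, 1427] [173.4 161.7] [array([173.3, 161.3]), array([41.7, 41. ]), np.float64(45.0)]
[267, 145, 66, 56, 2986] [299.4 172.9] [array([299.1, 174.6]), array([61.1, 53.2]), np.float64(10.8)]
[159, 206, 17, 12, 188] [167.1 211.5] [array([167. , 211.5]), array([11., 16.]), np.float64(90.0)]
[280, 219, 17, 13, 193] [288.1 225.2] [array([288., 225.]), array([12., 16.]), np.float64(90.0)]
[480, 220, 32, 133, 3388] [497.4 280.7] [array([495.5, 286. ]), array([132.,  31.]), np.float64(90.0)]
[416, 319, 18, 23, 268] [424.5 329.9] [array([424.5, 330. ]), array([22., 17.]), np.float64(90.0)]
[229, 339, 26, 21, 343] [240.5 348.8] [array([242.2, 348.5]), array([27.7, 18. ]), np.float64(12.5)]
[488, 354, 24, 30, 398] [502.4 372.8] [array([499.5, 368.5]), array([29., 23.]), np.float64(90.0)]
[244, 366, 33, 18, 298] [258.8 375. ] [array([260. , 374.5]), array([35.4, 12.6]), np.float64(15.5)]
[370, 368, 8, 9, 71] [373.5 371.9] [array([373.5, 372. ]), array([8., 7.]), np.float64(90.0)]
```

View pics/crop1.png

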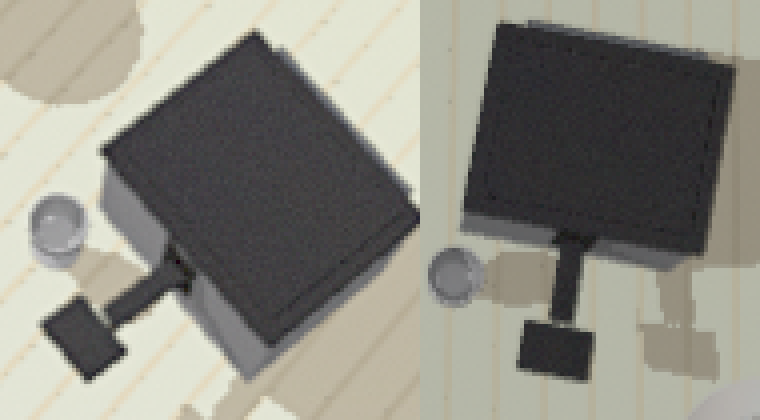

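Crop (4x): the scene view (left) has pad corners at (42,325), (82,297), (126,350), (88,380). The top view (right) has them at (525,322), (595,330), (588,380), (517,370). Lid corners and the egg cup are also clear. Next I triangulate these points.

```bash
python3 - <<'E'
import pickle
from h import *
d=pickle.load(open("c0.pkl","rb"));S,T=d["scene"],d["top"]
s=lambda a:(a[0]/4-.5+255,a[1]/4-.5+170)
t=lambda a:((a[0]-420)/4-.5+255,a[1]/4-.5+138)
P={}
for n,a,b in [("padFL",(42,325),(517,370)),("padRL",(82,297),(525,322)),("padRR",(126,350),(595,330)),("padFR",(88,380),(588,380)),
 ("lidRL",(254,31),(498,24)),("lidFL",(102,150),(464,210)),("lidFR",(270,344),(705,254)),("lidRR",(418,215),(734,67)),("egg rim",(58,220),(454,275))]:
    X,e=tri(S,s(a),T,t(b));P[n]=X;print(n,X.round(4),round(e,4))
pad=sum(P[k] for k in P if k[:3]=="pad")/4;lid=sum(P[k] for k in P if k[:3]=="lid")/4
f=(P["lidRL"]+P["lidRR"]-P["lidFL"]-P["lidFR"])[:2];g=lid[:2]-pad[:2]
lf=(P["lidFL"]+P["lidFR"])/2
print("pad",pad,"lid",lid,"lidfront",lf)
print("yaw lid",np.degrees(np.arctan2(f[1],f[0])),"pad-lid",np.degrees(np.arctan2(g[1],g[0])),np.linalg.norm(g))
print("sizes",np.linalg.norm(P["lidFL"]-P["lidFR"]),np.linalg.norm(P["lidFL"]-P["lidRL"]))
print("plate",plane(T,(341,257),.018), plane(S,(301,325),.018))
E
```

```text
padFL [ 0.4309 -0.1377  0.1011] 0.0013
padRL [ 0.4715 -0.1444  0.0867] 0.0001
padRR [ 0.4622 -0.1996  0.1007] 0.0063
padFR [ 0.4217 -0.1936  0.1134] 0.0026
lidRL [ 0.709  -0.1136  0.1458] 0.0018
lidFL [ 0.5545 -0.0892  0.1489] 0.0001
lidFR [ 0.5208 -0.2802  0.1614] 0.0028
lidRR [ 0.6713 -0.302   0.1637] 0.0072
egg rim [ 0.5122 -0.0855  0.0607] 0.0006
pad [ 0.44658106 -0.16882156  0.10047998] lid [ 0.61391447 -0.19626734  0.15494302] lidfront [ 0.53763205 -0.18471053  0.15513959]
yaw lid -8.61481072063065 pad-lid -9.314629705517465 0.16956927899355892
sizes 0.19440257349173987 0.1565476083561037
plate [ 0.34965409 -0.35850704  0.018     ] [ 0.34684581 -0.36100016  0.018     ]
```

```bash
python3 - <<'E'
import pickle
from h import *
d=pickle.load(open("c0.pkl","rb"));S,T=d["scene"],d["top"]
print(plane(S,(275.6,254),.112),plane(T,(288.6,225.1),.112))
print("egg",plane(S,(269,224.5),.065),plane(T,(263,206.3),.065))
E
```

```text
[ 0.4431552  -0.16995282  0.112     ] [ 0.44638089 -0.1684168   0.112     ]
egg [ 0.51092099 -0.08610956  0.065     ] [ 0.51182515 -0.08550342  0.065     ]
```

Call:
step_arm --pt "7 9 0 0 0 0 1" --pt "15 18 0 0 0 0 1" --pt "15 18 0 0 0 0 1" --pt "15 18 0 0 0 0 1" --pt "15 18 0 0 0 0 1" --pt "15 18 0 0 0 0 1" --pt "15 18 0 0 0 0 1" --pt "15 18 0 0 0 0 1" --pt "15 18 0 0 0 0 1" --pt "15 18 0 0 0 0 1" --pt "15 18 0 0 0 0 1" --pt "15 18 0 0 0 0 1" --pt "15 18 0 0 0 0 1" --pt "15 18 0 0 0 0 1" --pt "15 18 0 0 0 0 1" --pt "15 18 0 0 0 0 1" --pt "15 18 0 0 0 0 1" --pt "15 18 0 0 0 0 1" --pt "15 18 0 0 0 0 1" --pt "14 23 0 0 0 0 1" --force 20

```text
time_s: 2.1
tool_pos: [0.4436, -0.1713, 0.2501]
eef_rot: [[0.961, 0.277, -0.001], [0.277, -0.961, -0.0], [-0.001, 0.0, -1.0]]
wrist_force: [0.6, 0.2, 0.8]
grip_width: 0.003
grip_force: 0.0
```

Now down close above the pad (tip about 15 mm above it), then a look.

Call:
step_arm --pt "0 0 -10 0 0 0 1" --pt "0 0 -20 0 0 0 1" --pt "0 0 -20 0 0 0 1" --pt "0 0 -20 0 0 0 1" --pt "0 0 -20 0 0 0 1" --pt "0 0 -10 0 0 0 1" --pt "0 0 -4 0 0 0 1" --pt "0 0 0 0 0 0 1"

```text
time_s: 2.9
tool_pos: [0.4432, -0.1724, 0.1461]
eef_rot: [[0.961, 0.277, -0.001], [0.277, -0.961, 0.0], [-0.001, -0.0, -1.0]]
wrist_force: [-0.3, -0.1, 0.6]
grip_width: -0.003
grip_force: 0.0
```

```bash
python3 - <<'E'
from plant import camera,sensors
import cv2,numpy as np,pickle
from h import *
cs=[];X=sensors.sense()["tool_pos"];print(X)
for n,(x,y,w,h) in {"scene":(235,170,125,125),"top":(245,138,100,125)}.items():
    c=camera(n);print(n,proj(c,X-[0,0,.019]),proj(c,[.445,-.169,.112]))
    g=(255*(c["pixels"][y:y+h,x:x+w,::-1]/255)**.5).astype(np.uint8);cs.append(cv2.resize(g,None,fx=3.5,fy=3.5))
cv2.imwrite("pics/near.png",np.hstack(cs))
E
```

```text
[ 0.44315028 -0.17244196  0.1461246 ]
scene (np.float64(276.43815995082707), np.float64(253.38956571457243)) (np.float64(275.7616785587197), np.float64(253.34483629015526))
top (np.float64(290.28553697388344), np.float64(225.741137173505)) (np.float64(288.7735249822359), np.float64(225.52728491615986))
```

View pics/near.png

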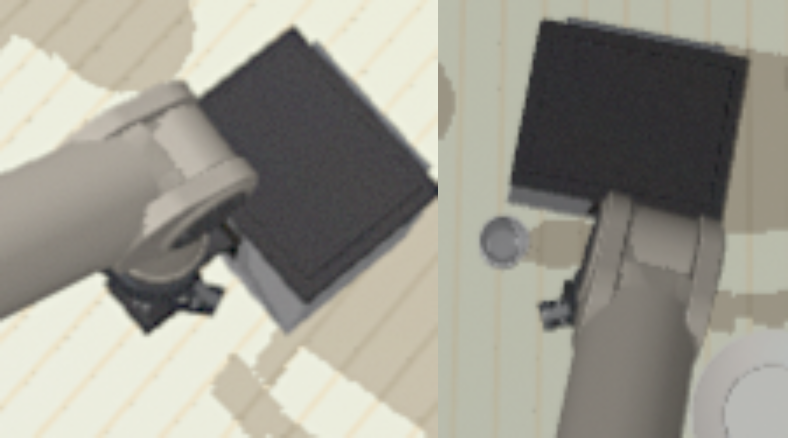

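The hand is over the pad: in the scene crop the pad shows at (150,305) beneath the wrist. In the top crop the wrist's forward end, at about (640,195), overlaps the lid's front edge in the picture. I'll check how much clearance it really has.

```bash
python3 - <<'E'
import pickle
from h import *
d=pickle.load(open("c0.pkl","rb"));S,T=d["scene"],d["top"]
for z in(.25,.3,.35,.4):print(z,plane(T,(245+(640-438)/3.5,138+195/3.5),z),plane(S,(235+250/3.5,170+180/3.5),z),plane(S,(235+185/3.5,170+85/3.5),z))
E
```

```text
0.25 [ 0.52981464 -0.19638411  0.25      ] [ 0.54240717 -0.1903283   0.25      ] [ 0.5693024  -0.09940283  0.25      ]
0.3 [ 0.52206013 -0.19012066  0.3       ] [ 0.52740666 -0.19626395  0.3       ] [ 0.55327636 -0.10880555  0.3       ]
0.35 [ 0.51430563 -0.18385721  0.35      ] [ 0.51240616 -0.20219959  0.35      ] [ 0.53725031 -0.11820827  0.35      ]
0.4 [ 0.50655112 -0.17759376  0.4       ] [ 0.49740565 -0.20813523  0.4       ] [ 0.52122427 -0.12761099  0.4       ]
```

The wrist reaches about x=0.52 and the lid edge is at x≥0.54, moving back as it opens, so it clears. I'll press with a 3 mm bias toward the robot.

Call:
step_arm --pt "-3 2 -4 0 0 0 1" --pt "0 0 -4 0 0 0 1" --pt "0 0 -3 0 0 0 1" --pt "0 0 -3 0 0 0 1" --pt "0 0 -3 0 0 0 1" --pt "0 0 -3 0 0 0 1" --pt "0 0 -3 0 0 0 1" --pt "0 0 -3 0 0 0 1" --pt "0 0 0 0 0 0 1"

```text
time_s: 3.9
tool_pos: [0.4402, -0.1705, 0.1198]
eef_rot: [[0.961, 0.277, -0.001], [0.277, -0.961, 0.0], [-0.001, -0.0, -1.0]]
wrist_force: [-1.2, -0.1, 3.2]
grip_width: 0.0
grip_force: 1.2
```

Contact is made at about 3 N. I'll keep pressing.

Call:
step_arm --pt "0 0 -3 0 0 0 1" --pt "0 0 -3 0 0 0 1" --pt "0 0 -3 0 0 0 1" --pt "0 0 -3 0 0 0 1" --pt "0 0 -3 0 0 0 1" --pt "0 0 -3 0 0 0 1" --pt "0 0 -3 0 0 0 1" --pt "0 0 -3 0 0 0 1" --pt "0 0 -3 0 0 0 1" --pt "0 0 -2 0 0 0 1" --pt "0 0 -2 0 0 0 1" --pt "0 0 -1 0 0 0 1" --pt "0 0 0 0 0 0 1"

```text
time_s: 5.2
tool_pos: [0.4412, -0.1706, 0.0885]
eef_rot: [[0.961, 0.277, 0.002], [0.277, -0.961, -0.0], [0.001, 0.001, -1.0]]
wrist_force: [0.8, -0.3, 1.2]
grip_width: 0.002
grip_force: 0.9
```

```bash
python3 - <<'E'
from plant import camera
import cv2,numpy as np
cs=[]
for n,(x,y,w,h) in {"scene":(235,150,125,145),"top":(245,118,100,145)}.items():
    c=camera(n)
    g=(255*(c["pixels"][y:y+h,x:x+w,::-1]/255)**.5).astype(np.uint8);cs.append(cv2.resize(g,None,fx=3.5,fy=3.5))
cv2.imwrite("pics/press.png",np.hstack(cs))
E
```

```text
(no output)
```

View pics/press.png

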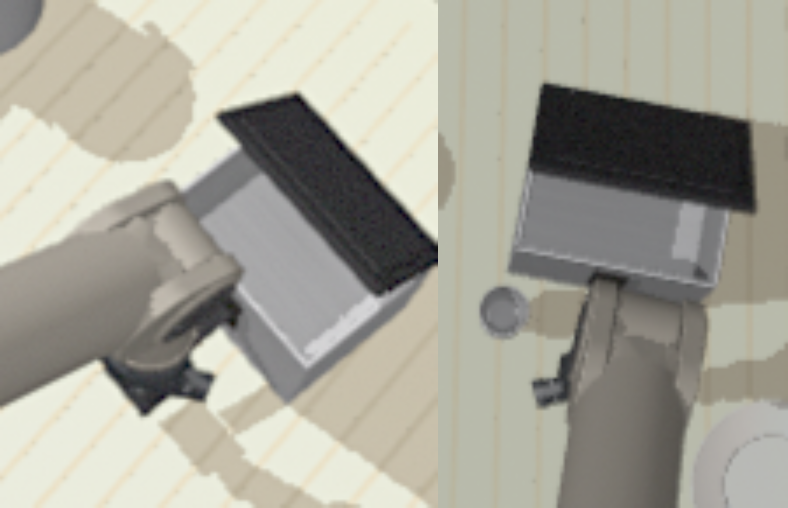

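The lid is well up, roughly 0.8 rad judging by the open box in both crops, and nothing else has moved. Now the last few millimetres, gently.

Call:
step_arm --pt "0 0 -2 0 0 0 1" --pt "0 0 -2 0 0 0 1" --pt "0 0 -2 0 0 0 1" --pt "0 0 -1 0 0 0 1" --pt "0 0 -1 0 0 0 1" --pt "0 0 -1 0 0 0 1" --pt "0 0 0 0 0 0 1"

```text
time_s: 6.0
tool_pos: [0.4401, -0.1704, 0.079]
eef_rot: [[0.961, 0.277, -0.001], [0.277, -0.961, 0.0], [-0.001, -0.0, -1.0]]
wrist_force: [0.1, 0.3, -0.0]
grip_width: -0.003
grip_force: 0.6
```

Call:
step_arm --pt "0 0 -1 0 0 0 1" --pt "0 0 0 0 0 0 1" --pt "0 0 0 0 0 0 1"

```text
time_s: 6.3
tool_pos: [0.4402, -0.1704, 0.0782]
eef_rot: [[0.961, 0.277, -0.001], [0.277, -0.961, 0.0], [-0.0, -0.0, -1.0]]
wrist_force: [1.0, 0.0, 2.6]
grip_width: -0.004
grip_force: 0.6
```

```bash
python3 - <<'E'
from plant import camera,sensors
import cv2,numpy as np
cs=[];print(sensors.sense()["wrist_force"],sensors.sense()["tool_pos"])
for n,(x,y,w,h) in {"scene":(235,150,125,145),"top":(245,118,100,145)}.items():
    c=camera(n)
    g=(255*(c["pixels"][y:y+h,x:x+w,::-1]/255)**.5).astype(np.uint8);cs.append(cv2.resize(g,None,fx=3.5,fy=3.5))
cv2.imwrite("pics/open.png",np.hstack(cs))
E
```

```text
[0.99556967 0.03127412 2.56129273] [ 0.44021196 -0.17039579  0.07819208]
```

View pics/open.png

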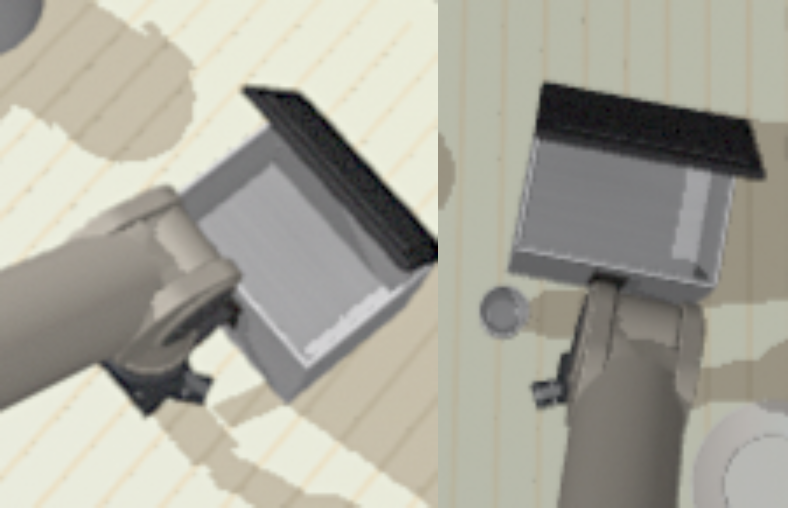

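The lid is now much steeper. Its free edge runs (243,88)–(410,268) in the scene crop and (537,135)–(763,178) in the top crop. I'll check its angle from the height of that edge.

```bash
python3 - <<'E'
import pickle
from h import *
d=pickle.load(open("c0.pkl","rb"));S,T=d["scene"],d["top"]
s=lambda a:(a[0]/3.5-.5+235,a[1]/3.5-.5+150)
t=lambda a:((a[0]-438)/3.5-.5+245,a[1]/3.5-.5+118)
for a,b in [((243,88),(537,135)),((410,268),(763,178))]:print(tri(S,s(a),T,t(b)))
for th in(.8,.9,1.,1.05):
    r=.16;e=np.array([np.cos(np.radians(-9)),np.sin(np.radians(-9))])
    o=np.array([.445,-.169])+.172*e
    for sd in(-.099,.099):
        ed=o+(.075-r*np.cos(th))*e+sd*np.array([-e[1],e[0]])
        X=[*ed,.153+r*np.sin(th)]
        u=proj(S,X);v=proj(T,X);print(th,sd,[round((u[0]+.5-235)*3.5),round((u[1]+.5-150)*3.5)],[round((v[0]+.5-245)*3.5+438),round((v[1]+.5-118)*3.5)])
E
```

```text
(array([ 0.63359529, -0.10214574,  0.28565268]), np.float64(0.0018786963469281973))
(array([ 0.60339736, -0.29400038,  0.28359378]), np.float64(0.0009439952916206423))
0.8 -0.099 [368, 306] [753, 227]
0.8 0.099 [202, 122] [523, 185]
0.9 -0.099 [382, 293] [757, 211]
0.9 0.099 [214, 109] [526, 169]
1.0 -0.099 [396, 279] [762, 194]
1.0 0.099 [227, 95] [529, 152]
1.05 -0.099 [404, 272] [764, 186]
1.05 0.099 [234, 88] [531, 143]
```

The measured edges match the prediction for about 1.05 rad, fully open. I'll hold for 3.2 s.

Call:
step_arm --pt "0 0 0 0 0 0 1" --pt "0 0 0 0 0 0 1" --pt "0 0 0 0 0 0 1" --pt "0 0 0 0 0 0 1" --pt "0 0 0 0 0 0 1" --pt "0 0 0 0 0 0 1" --pt "0 0 0 0 0 0 1" --pt "0 0 0 0 0 0 1" --pt "0 0 0 0 0 0 1" --pt "0 0 0 0 0 0 1" --pt "0 0 0 0 0 0 1" --pt "0 0 0 0 0 0 1" --pt "0 0 0 0 0 0 1" --pt "0 0 0 0 0 0 1" --pt "0 0 0 0 0 0 1" --pt "0 0 0 0 0 0 1"

```text
time_s: 8.0
tool_pos: [0.4404, -0.1705, 0.0783]
eef_rot: [[0.961, 0.277, -0.0], [0.277, -0.961, -0.0], [-0.0, -0.0, -1.0]]
wrist_force: [-1.7, 0.2, 1.1]
grip_width: -0.003
grip_force: 0.6
```

Call:
step_arm --pt "0 0 0 0 0 0 1" --pt "0 0 0 0 0 0 1" --pt "0 0 0 0 0 0 1" --pt "0 0 0 0 0 0 1" --pt "0 0 0 0 0 0 1" --pt "0 0 0 0 0 0 1" --pt "0 0 0 0 0 0 1" --pt "0 0 0 0 0 0 1" --pt "0 0 0 0 0 0 1" --pt "0 0 0 0 0 0 1" --pt "0 0 0 0 0 0 1" --pt "0 0 0 0 0 0 1" --pt "0 0 0 0 0 0 1" --pt "0 0 0 0 0 0 1" --pt "0 0 0 0 0 0 1" --pt "0 0 0 0 0 0 1"

```text
time_s: 9.6
tool_pos: [0.4404, -0.1705, 0.0783]
eef_rot: [[0.961, 0.277, -0.0], [0.277, -0.961, -0.0], [-0.0, 0.0, -1.0]]
wrist_force: [-1.4, 0.5, 0.5]
grip_width: 0.002
grip_force: 0.6
```

Next, let it up slowly at 20 mm/s, about 56 mm in total.

Call:
step_arm --pt "0 0 1 0 0 0 1" --pt "0 0 2 0 0 0 1" --pt "0 0 2 0 0 0 1" --pt "0 0 2 0 0 0 1" --pt "0 0 2 0 0 0 1" --pt "0 0 2 0 0 0 1" --pt "0 0 2 0 0 0 1" --pt "0 0 2 0 0 0 1" --pt "0 0 2 0 0 0 1" --pt "0 0 2 0 0 0 1" --pt "0 0 2 0 0 0 1" --pt "0 0 2 0 0 0 1" --pt "0 0 2 0 0 0 1" --pt "0 0 2 0 0 0 1" --pt "0 0 2 0 0 0 1" --pt "0 0 2 0 0 0 1" --pt "0 0 2 0 0 0 1" --pt "0 0 2 0 0 0 1" --pt "0 0 2 0 0 0 1" --pt "0 0 2 0 0 0 1"

```text
time_s: 11.6
tool_pos: [0.4411, -0.1706, 0.1177]
eef_rot: [[0.961, 0.277, 0.002], [0.277, -0.961, -0.0], [0.001, 0.001, -1.0]]
wrist_force: [-0.0, 0.1, 2.4]
grip_width: -0.002
grip_force: 1.1
```

Call:
step_arm --pt "0 0 2 0 0 0 1" --pt "0 0 2 0 0 0 1" --pt "0 0 2 0 0 0 1" --pt "0 0 2 0 0 0 1" --pt "0 0 1 0 0 0 1" --pt "0 0 1 0 0 0 1" --pt "0 0 1 0 0 0 1" --pt "0 0 1 0 0 0 1" --pt "0 0 1 0 0 0 1" --pt "0 0 1 0 0 0 1" --pt "0 0 1 0 0 0 1" --pt "0 0 1 0 0 0 1" --pt "0 0 1 0 0 0 1" --pt "0 0 1 0 0 0 1" --pt "0 0 1 0 0 0 1" --pt "0 0 1 0 0 0 1" --pt "0 0 1 0 0 0 1" --pt "0 0 0 0 0 0 1"

```text
time_s: 13.4
tool_pos: [0.4399, -0.1704, 0.138]
eef_rot: [[0.961, 0.277, -0.001], [0.277, -0.961, 0.0], [-0.001, -0.001, -1.0]]
wrist_force: [-0.0, -0.0, -0.7]
grip_width: 0.003
grip_force: 0.0
```

The lever is released with no contact left. I'll retract straight up and check.

Call:
step_arm --pt "0 0 3 0 0 0 1" --pt "0 0 10 0 0 0 1" --pt "0 0 20 0 0 0 1" --pt "0 0 25 0 0 0 1" --pt "0 0 25 0 0 0 1" --pt "0 0 20 0 0 0 1" --pt "-5 -15 10 0 0 0 1" --pt "-10 -20 0 0 0 0 1" --pt "-10 -20 0 0 0 0 1" --pt "-10 -20 0 0 0 0 1" --pt "-10 -20 0 0 0 0 1" --pt "-10 -20 0 0 0 0 1" --pt "-5 -15 0 0 0 0 1" --pt "0 0 0 0 0 0 1" --pt "0 0 0 0 0 0 1"

```text
time_s: 14.9
tool_pos: [0.3808, -0.2999, 0.2518]
eef_rot: [[0.961, 0.277, 0.001], [0.277, -0.961, 0.001], [0.001, -0.0, -1.0]]
wrist_force: [0.5, 0.7, 0.0]
grip_width: 0.003
grip_force: 0.0
```

```bash
python3 - <<'E'
from plant import camera
import cv2,numpy as np
cs=[cv2.resize(camera(n)["pixels"][:,:,::-1],(400,300)) for n in("scene","top")]
cv2.imwrite("pics/end.png",np.hstack(cs))
E
```

```text
(no output)
```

View pics/end.png

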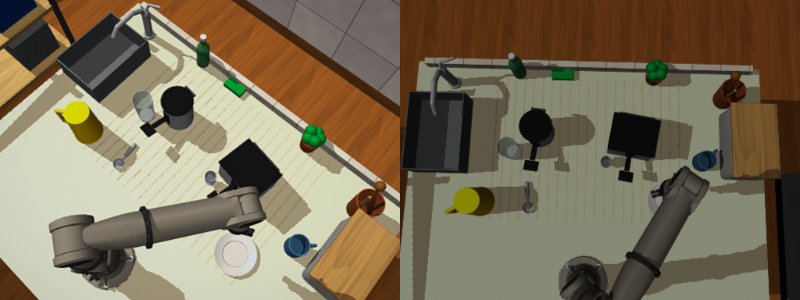

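The lid is shut at (634,133) in the top half, the lever is up with its pad at (625,177), and nothing else has moved. The hand is clear.

```bash
python3 -c "
from plant import workorder
print(workorder.finish_job())"
```

```text
the job is handed in; nothing more can be done
None
```

I pressed the caddy lever until the lid stood fully open (about 1.05 rad by camera), held it over 3 s, and eased it shut at 20 mm/s or less. The final pictures show the lid shut, the lever up, the hand clear and nothing else moved; the job is handed in, but no verdict came back.

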